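Gauge the slates by pinching and seat the 12 mm one in the gluing jig

ROBOT

A 7-joint arm with a two-finger parallel gripper is mounted at the origin on a cart in front of the work surface, level with it; the furniture and walls round the work are solid. World frame = base frame: x ahead of the robot, y to its left, z up, the work surface at z = 0. Lengths are in m, angles in rad, forces in N, time in s.
With the tool pointing down it reaches from about 0.4 to 0.875 m from the base axis. Payload 6.5 kg.
Tool frame: the origin (TCP) lies midway between the tips of the shut fingers; the grasp point (between the pads) lies 19 mm behind it (grasp_offset is the z of the grasp point in the tool frame, in m); z points along the fingers, y is the line along which they close (so a half turn about z gives the same grasp; the last joint's range is limited). The gripper opens to 85 mm and grips with 20 to 120 N. Pads are 22 mm wide; open, the fingers measure 114 mm over their backs; the gripper's body (76 mm by 85 mm) begins 54 mm behind the grasp point. The pads swing forward as they close: fully open they stand 13 mm farther back than shut.
Start: joints at [1.093, 0.536, -0.004, 1.538, 0.003, 1.067, -0.071], TCP at [0.26, -0.596, 0.231] pointing down, gripper open.
Joint ranges: [-2.7, 2.7], [-0.37, 2.16], [-1.27, 1.26], [0.24, 2.4], [-1.31, 4.45], [0.19, 1.91], [-2.76, 2.76]. Speed limits (rad/s): [2.39, 2.39, 3.14, 3.14, 3.14, 3.14, 3.14].

INTERFACE

Orientations are given as a unit quaternion [x, y, z, w].
In Python, from station import * gives the robot as it stands.
- The arm moves only by the tool play_rows, never from a script. Its arguments are lists of equal length, an entry for each row: "hand": the gripper's target within -1 to 1 (shut at 1, half-way at 0, fully open at -1); "slide": the shift along the tool's x, y, z each as a share of 0.2 m, from -1 to 1, a list of three; "dr": the turn, a rotation vector about the tool's x, y, z each as a share of 0.5 rad, from -1 to 1, a list of three. In form: {"hand": [hand, ...], "slide": [[x, y, z], ...], "dr": [[wx, wy, wz], ...]}. A call has 1 to 10 rows; each row shifts and turns the commanded pose from where the row before left it, along the tool's axes as they then stand; what a row does not reach is not made up. A row lasts 1/12 s, in which the tool goes at most 41.7 mm and 7.16 degrees, less where a joint would pass 70% of its speed; a pose out of reach is approached as far as the arm can. A call with a number of a shift or a turn outside -1 to 1 is refused whole. A call with a gripper value outside its range is refused whole. The fingers move at their own pace and stop on an object; "grip_force" is the grip in N (left out, the last holds). Time passes only in rows, so rows that do not move let the fingers close. It gives the time, the measured TCP pose, the force, the opening and the grip force at its end, in the units of the state.
- get_obs(): the state, without advancing time (a new reading comes with each control period).
- read_camera(name): name is "side" or "top" or "wrist"; returns a dict with "frame" (384x512x3 uint8, red, green, blue), "fov_y" (degrees; the focal length in pixels is half the picture's height over the tangent of half this angle, whatever the lens; pixels are square), "cx", "cy" (the principal point, pixels), "R" (3x3) and "t" (3): a world point X has camera coordinates R X + t; the wrist camera has in their place "T_tool_cam" (4x4, takes a point from camera to tool coordinates, whose origin is the TCP and whose axes are the flange's). Camera axes: x right, y down, z forward; pixel columns grow to the right and rows downward; lengths in m; the calibration is good to about 2 mm. A picture is of the moment at which its call begins: read the wrist's pose just before it. There is no depth.
- close_job(): hands the job in; it is judged then, once.
The state is a dict: "time_s": time; "joint_positions": joint angles; "qd": joint speeds; "joint_torque": joint torques, N m; "eef_pos": TCP position; "eef_rot": TCP orientation; "wrist_force": force on the tool from outside, world axes, zero at the start; "moment": the same for the moment, N m; "opening": finger opening in m; "grasp_force": force on a finger pad.
Only numpy, scipy, OpenCV 4.12 (cv2) and the standard library are available. Lean on these libraries where they do the work, as an engineer would, in place of code of your own. Each camera call takes 0.05 s, during which the arm holds its last target. There are 200 camera calls.

TASK

Of the three slates standing in the rack, find the one that is 12 mm thick by pinching them where they stand, and take that one to the gluing jig. Stand it on the jig's open end beside the fence, slide it lengthwise under the sprung jaw until it comes up gently against the stop screw, let go and leave it there. Slate chips easily, so feel for the screw and never ram it; leave the other two slates in their grooves, and the small offcut and the pencil where they are.

Things in the scene. Friction and masses are not known exactly. Their poses are not given: they have to be found in the camera images.
- slate_a: one of three dark slate pieces standing on a long edge in the rack's grooves, 104 long x 70 high; origin mid underside, x along the length, y through the thickness, z up. Alike except in thickness: one is 9, one 12 and one 15 mm thick; which is which is not told: pinch it and read the finger opening. 0.15 to 0.35 kg
- slate_b: one of three dark slate pieces standing on a long edge in the rack's grooves, 104 long x 70 high; origin mid underside, x along the length, y through the thickness, z up. Alike except in thickness: one is 9, one 12 and one 15 mm thick; which is which is not told: pinch it and read the finger opening. 0.15 to 0.35 kg
- slate_c: one of three dark slate pieces standing on a long edge in the rack's grooves, 104 long x 70 high; origin mid underside, x along the length, y through the thickness, z up. Alike except in thickness: one is 9, one 12 and one 15 mm thick; which is which is not told: pinch it and read the finger opening. 0.15 to 0.35 kg
- rack: fixed beech rack 130 (x) x 225 (y) x 32 mm high with three grooves along its x, at y = -75, 0 and +75 mm, each 19 mm wide with its floor 12 mm above the bench; origin under its centre. One slate stands in each groove with its length along the rack's x; about 50 mm of it stands out above the rack
- jig: fixed gluing jig; origin on the bench under it; jig x is the sliding direction (toward the stop), z up. Plywood plate 10 mm thick, x -140 to 140, y -60 to 25 mm. Aluminium fence along x from -140 to 95 mm, its face at y = +6 mm (a 12 mm slate flush with it has its centre at y = 0), top 34 mm above the bench
- bay (a point): point on the jig's plate top (10 mm above the bench) in the open bay beside the fence, at jig x = -82, y = 0 mm; a 12 mm slate set down standing with its middle here, its length along jig x, lies just before the jaw's lead-in. The plate is open above from jig x = -140 to -25 mm
- jaw_mouth (a point): point on the plate at jig x = 0, y = 0 where the jaw's flat begins. The steel jaw faces the fence, its face at jig y = -4 mm, x 0 to 65, rounded, with a lead-in from y = -17 at x = -25 mm; 34 mm high. A spring presses it on (3 N at rest, 6 N on a 12 mm slate); the gap is 10 mm, at most 13.5: no entry from above. Waxed: entering takes about 5 N, sliding on 2 to 4 N
- stop_zone (a point): middle of the range where the tip of the stop screw may be: jig x = 97, y = 0, 29 mm above the bench. The 10 mm thick screw runs along jig x; its tip was set by hand anywhere from 90 to 104 mm, so the slate's middle ends at jig x 38 to 52 mm. The tip is not measured: find it by feel. It is rigid
- jaw (a joint): slide of the jig's sprung jaw, 0 at rest (gap to the fence 10 mm), growing as it is pushed away from the fence, to 0.0035 m; about 0.002 with the 12 mm slate in it
- stop: fixed aluminium stop block at the far end of the jig that carries the stop screw; origin and axes are those of the jig. Block at jig x 112 to 130 mm, y -18 to 18 mm, top 44 mm above the bench
- small_offcut: small loose slate offcut 45x60x8 mm lying flat on the bench between rack and jig; origin in the middle of its underside
- pencil: loose red carpenter's pencil 178 mm long, 12 x 8 mm, lying on the bench in front of the rack; origin in the middle of its underside
There are look-alikes about, which are no part of the job. What is shaped like the slate_b but blue or red is not meant.

How it is judged:
On the way, in this order (a step that is already met when the one before it is completed fails the run):
1. a slate is lifted clear of the rack between the fingers (((z of slate_a in the frame of rack above 0.04 m and contact force between the fingers and slate_a above 1 N) or (z of slate_b in the frame of rack above 0.04 m and contact force between the fingers and slate_b above 1 N) or (z of slate_c in the frame of rack above 0.04 m and contact force between the fingers and slate_c above 1 N))), for 0.1 s.
2. standing on the jig's plate under the jaw, the slate is pressed against the stop screw with more than 2 N (((contact force between slate_a and stop above 2 N and x of slate_a in the frame of jig between 0.034 and 0.056 m and y of slate_a in the frame of jig between -0.004 and 0.004 m and z of slate_a in the frame of jig between 0.006 and 0.014 m and angle between slate_a's own z axis and vertical below 0.08 rad and angle between the x axis of slate_a and the x axis of jig, either way round below 0.06 rad) or (contact force between slate_b and stop above 2 N and x of slate_b in the frame of jig between 0.034 and 0.056 m and y of slate_b in the frame of jig between -0.004 and 0.004 m and z of slate_b in the frame of jig between 0.006 and 0.014 m and angle between slate_b's own z axis and vertical below 0.08 rad and angle between the x axis of slate_b and the x axis of jig, either way round below 0.06 rad) or (contact force between slate_c and stop above 2 N and x of slate_c in the frame of jig between 0.034 and 0.056 m and y of slate_c in the frame of jig between -0.004 and 0.004 m and z of slate_c in the frame of jig between 0.006 and 0.014 m and angle between slate_c's own z axis and vertical below 0.08 rad and angle between the x axis of slate_c and the x axis of jig, either way round below 0.06 rad))), for 0.15 s.
At the end, for the whole second after the job is handed in: the 12 mm slate (the only one that moves the jaw by 1 to 3 mm) stands on the jig's plate between jaw and fence, upright (within 0.08 rad), along the fence (within 0.06 rad, 4 mm), its end within 3 mm of the stop screw's tip, released and at rest; the other two are in their grooves (value of joint jaw between 0.001 and 0.003 m and ((x of slate_a in the frame of jig between 0.034 and 0.056 m and y of slate_a in the frame of jig between -0.004 and 0.004 m and z of slate_a in the frame of jig between 0.006 and 0.014 m and angle between slate_a's own z axis and vertical below 0.08 rad and angle between the x axis of slate_a and the x axis of jig, either way round below 0.06 rad and x of slate_a in the frame of screw above 0.035 m and linear speed of slate_a below 0.01 m/s) or (x of slate_b in the frame of jig between 0.034 and 0.056 m and y of slate_b in the frame of jig between -0.004 and 0.004 m and z of slate_b in the frame of jig between 0.006 and 0.014 m and angle between slate_b's own z axis and vertical below 0.08 rad and angle between the x axis of slate_b and the x axis of jig, either way round below 0.06 rad and x of slate_b in the frame of screw above 0.035 m and linear speed of slate_b below 0.01 m/s) or (x of slate_c in the frame of jig between 0.034 and 0.056 m and y of slate_c in the frame of jig between -0.004 and 0.004 m and z of slate_c in the frame of jig between 0.006 and 0.014 m and angle between slate_c's own z axis and vertical below 0.08 rad and angle between the x axis of slate_c and the x axis of jig, either way round below 0.06 rad and x of slate_c in the frame of screw above 0.035 m and linear speed of slate_c below 0.01 m/s))); the robot touches nothing.
It fails at once if a slate is rammed against the stop (more than 20 N) (contact force between any of slate_a, slate_b, slate_c and stop above 20 N).
It fails at once if a slate is forced against the jig (more than 60 N) (contact force between any of slate_a, slate_b, slate_c and jig above 60 N).
It fails at once if more than one slate is away from its place in the rack (25 mm) (distance of each of slate_a, slate_b from where it was at the start of the episode above 0.025 m or distance of each of slate_a, slate_c from where it was at the start of the episode above 0.025 m or distance of each of slate_b, slate_c from where it was at the start of the episode above 0.025 m).
It fails at once if the small offcut or the pencil is disturbed (20 mm) (distance of any of small_offcut, pencil from where it was at the start of the episode above 0.02 m).
It also fails if it takes over 61 s, if anything falls off the work surface, if the arm or the gripper's body presses on something with over 40 N, if the wrist force passes 120 N, or if a joint passes its speed limit or range.

## Working session

There is one attempt and no reset: what is moved stays moved. The work goes in short steps, Python scripts to look and compute and a tool call to move; the robot and the scene stay as the last step left them, time stands still between calls to the robot, and variables do not carry over. Pictures are saved under pics/ and viewed, at most 10 in all, crops included, and the job is handed in when it is done.

Besides the shell and the picture viewer there is one more tool, called after ">>>" as name(argument=value, ...) on one line, values as JSON. play_rows: Moves the arm, as the interface text tells. Shift numbers are shares of 0.2 m and turn numbers shares of 0.5 rad, none past 1 either way. Its arguments: {"type":"object","properties":{"hand":{"type":"array","items":{"type":"number"}},"slide":{"type":"array","items":{"type":"array","items":{"type":"number","minimum":-1,"maximum":1}}},"dr":{"type":"array","items":{"type":"array","items":{"type":"number","minimum":-1,"maximum":1}}},"grip_force":{"type":"number"}},"required":["hand","slide","dr"]}

```bash
mkdir -p pics
cat > h.py <<'E'
import numpy as np, cv2
from station import *
from scipy.spatial.transform import Rotation as Ro
def K(c):
    f=c["frame"].shape[0]/2/np.tan(np.radians(c["fov_y"])/2); return f
def ext(c,o=None):
    if "R" in c: return np.array(c["R"]),np.array(c["t"])
    T=np.array(c["T_tool_cam"]); W=np.eye(4); W[:3,:3]=Ro.from_quat(o["eef_rot"]).as_matrix(); W[:3,3]=o["eef_pos"]
    M=np.linalg.inv(W@T); return M[:3,:3],M[:3,3]
def ray(c,px,z,o=None):
    R,t=ext(c,o); f=K(c); px=np.atleast_2d(px).astype(float)
    d=np.c_[(px[:,0]-c["cx"])/f,(px[:,1]-c["cy"])/f,np.ones(len(px))]@R
    C=-R.T@t; return C+d*((z-C[2])/d[:,2])[:,None]
def proj(c,X,o=None):
    R,t=ext(c,o); p=np.atleast_2d(X)@R.T+t; return p[:,:2]/p[:,2:]*K(c)+[c["cx"],c["cy"]]
E
python3 - <<'E'
from h import *
o=get_obs(); print({k:np.round(v,3) for k,v in o.items()})
for n in ["top","side"]:
    c=read_camera(n); cv2.imwrite(f"pics/{n}.png",cv2.resize(c["frame"][:,:,::-1],(780,585),interpolation=cv2.INTER_CUBIC)); np.save(f"{n}.npy",c,allow_pickle=True)
    print(n,c["fov_y"],c["cx"],c["cy"],np.round(-np.array(c["R"]).T@c["t"],3),np.round(c["R"],2).tolist())
E
```

```text
{'time_s': np.float64(0.0), 'joint_positions': array([ 1.093,  0.537, -0.004,  1.539,  0.003,  1.067, -0.071]), 'qd': array([-0.001, -0.   , -0.   ,  0.   ,  0.001,  0.001, -0.   ]), 'joint_torque': array([ 1.000e-03, -5.834e+01,  1.049e+00, -2.591e+01,  1.200e-02,
        1.000e-02, -0.000e+00]), 'eef_pos': array([ 0.26 , -0.595,  0.23 ]), 'eef_rot': array([ 0.979,  0.205, -0.   , -0.001]), 'wrist_force': array([-0.561, -0.398, -0.833]), 'moment': array([-0.027, -0.02 , -0.029]), 'grasp_force': np.float64(0.0), 'opening': np.float64(0.085)}
top 43.89755200328361 253.68282390095263 191.0270353839822 [0.285 0.055 1.306] [[0.02, -1.0, 0.0], [-0.99, -0.02, -0.16], [0.16, 0.0, -0.99]]
side 47.40010314456066 253.30222545007578 190.20041502609868 [0.213 1.267 0.63 ] [[-0.97, -0.23, 0.02], [-0.11, 0.41, -0.9], [0.2, -0.88, -0.43]]
```

View pics/top.png

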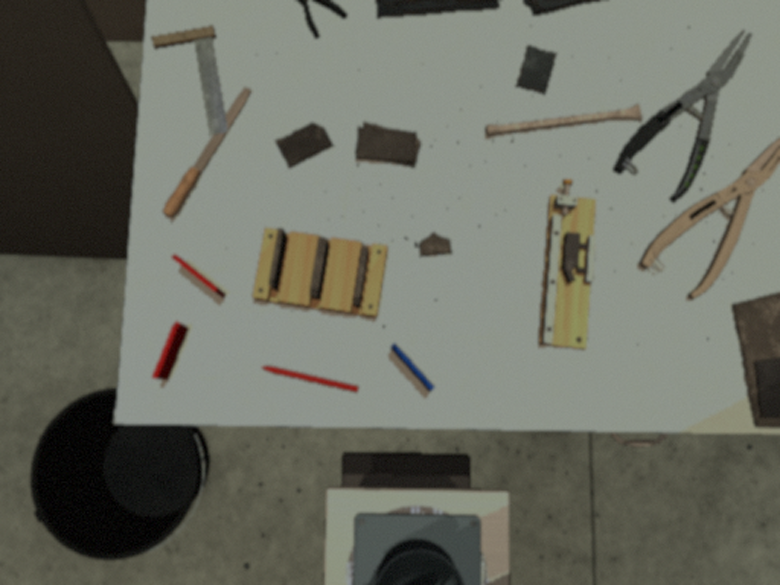

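View pics/side.png

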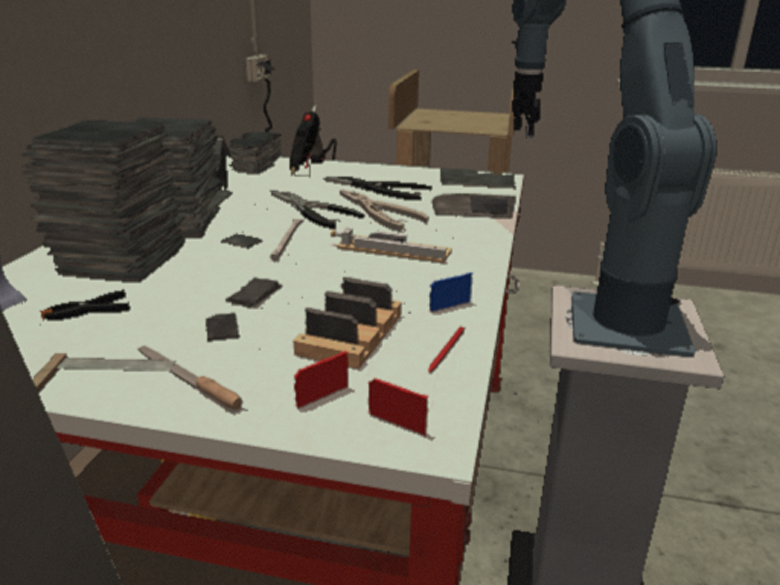

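The top view shows the rack at about (320,273), the jig at about (568,272) with its stop at the far end, the pencil at (310,378) and the offcut at (435,245), all in 780-wide pixels. The blue and red boards are the look-alikes. Next I'll measure the rack and jig by colour.

Run:
```python
from h import *
c=np.load("top.npy",allow_pickle=True).item(); f=c["frame"]
hsv=cv2.cvtColor(f,cv2.COLOR_RGB2HSV)
m=cv2.inRange(hsv,(12,60,90),(35,255,255))
def fit(x0,x1,y0,y1,z,close):
    mm=np.zeros_like(m); mm[y0:y1,x0:x1]=m[y0:y1,x0:x1]
    mm=cv2.morphologyEx(mm,cv2.MORPH_CLOSE,np.ones((close,close)))
    pts=np.argwhere(mm)[:,::-1]
    W=ray(c,pts,z)[:,:2]; r=cv2.minAreaRect((W*1000).astype(np.float32)); print(np.round(r[0],1),np.round(r[1],1),r[2],len(pts)); print(np.round(cv2.boxPoints(r)).tolist())
fit(160,262,145,215,0.032,13)
fit(345,400,125,235,0.010,3)
fit(270,300,150,170,0,3)
# dark slate tops
v=hsv[:,:,2]
d=((v<75)).astype(np.uint8); d[:145]=0; d[205:]=0; d[:,:160]=0; d[:,262:]=0
n,l,s,ce=cv2.connectedComponentsWithStats(d)
for i in range(1,n):
    if s[i,4]>40:
        W=ray(c,np.argwhere(l==i)[:,::-1],0.082)[:,:2]*1000; r=cv2.minAreaRect(W.astype(np.float32)); print("slate",s[i],np.round(r[0],1),np.round(r[1],1),round(r[2],1))
cr=np.hstack([cv2.resize(f[140:215,160:265],None,fx=5,fy=5,interpolation=cv2.INTER_CUBIC)[:375,:525]]); 
j=cv2.resize(f[115:235,345:400],None,fx=4.5,fy=4.5,interpolation=cv2.INTER_CUBIC)
out=np.zeros((540,525+j.shape[1],3),np.uint8); out[:375,:525]=cr; out[:,525:]=j
cv2.imwrite("pics/crop1.png",out[:,:,::-1])
```

```text
[525.7 178.1] [225.3 135.5] 82.37908935546875 3988
[[444.0, 75.0], [578.0, 57.0], [608.0, 281.0], [473.0, 299.0]]
[ 546.6 -269.8] [ 85.2 289.8] 84.70609283447266 1700
[[398.0, -299.0], [687.0, -326.0], [695.0, -241.0], [406.0, -214.0]]
[0. 0.] [0. 0.] 0.0 0
[[0.0, 0.0], [0.0, 0.0], [0.0, 0.0], [0.0, 0.0]]
slate [177 151  12  40 210] [537.8 244.9] [ 15.7 104.8] 81.9
slate [204 157  12  40 230] [523.  173.6] [ 17.6 104.5] 82.2
slate [232 163  10  39 149] [509.5 102.6] [ 13.3 102.4] 82.7
```

View pics/crop1.png

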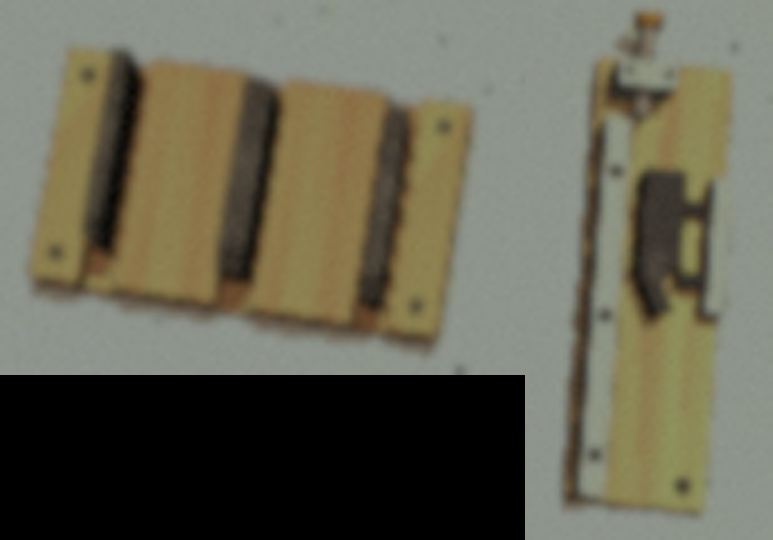

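The crop shows slates at about (115,150), (248,180) and (385,205). In the jig, the fence is on the left, the jaw on the right and the screw at the top. First move is to above the jig.

>>> play_rows(hand=[-1, -1, -1, -1, -1, -1, -1, -1, -1, -1], slide=[[0.18, -0.095, -0.03], [0.18, -0.095, -0.03], [0.18, -0.095, -0.03], [0.18, -0.095, -0.03], [0.18, -0.095, -0.03], [0.18, -0.095, -0.03], [0.18, -0.095, -0.03], [0.18, -0.095, -0.03], [0.18, -0.095, -0.03], [0.18, -0.095, -0.03]], dr=[[0, 0, 0], [0, 0, 0], [0, 0, 0], [0, 0, 0], [0, 0, 0], [0, 0, 0], [0, 0, 0], [0, 0, 0], [0, 0, 0], [0, 0, 0]])

```text
time_s: 0.93
eef_pos: [0.5147, -0.2756, 0.2914]
eef_rot: [0.979, 0.204, -0.0, -0.0]
wrist_force: [1.4, -0.5, -1.0]
opening: 0.0855
grasp_force: 0.0
```

>>> play_rows(hand=[-1, -1, -1, -1, -1, -1], slide=[[0, 0, 0], [0, 0, 0], [0, 0, 0], [0, 0, 0], [0, 0, 0], [0, 0, 0]], dr=[[0, 0, 0.2], [0, 0, 0.2], [0, 0, 0.2], [0, 0, 0.2], [0, 0, 0.2], [0, 0, 0]])

```text
time_s: 1.43
eef_pos: [0.5138, -0.2772, 0.2909]
eef_rot: [0.999, -0.046, -0.0, -0.0]
wrist_force: [0.5, 0.2, 0.7]
opening: 0.0857
grasp_force: 0.0
```

Run:
```python
from h import *
o=get_obs(); c=read_camera("wrist"); np.save("w1.npy",(o,c),allow_pickle=True)
print(o["time_s"],np.round(o["eef_pos"],4),np.round(Ro.from_quat(o["eef_rot"]).as_matrix(),3).tolist(),np.round(c["T_tool_cam"],3).tolist(),c["fov_y"])
cv2.imwrite("pics/w1.png",cv2.resize(c["frame"],(780,585),interpolation=cv2.INTER_CUBIC)[:,:,::-1])
```

```text
1.4333 [ 0.5138 -0.2772  0.2909] [[0.996, -0.091, -0.001], [-0.091, -0.996, 0.0], [-0.001, -0.0, -1.0]] [[-0.001, -0.956, -0.294, 0.076], [1.0, -0.001, 0.001, 0.002], [-0.001, -0.294, 0.956, -0.142], [0.0, 0.0, 0.0, 1.0]] 60.00451106424373
```

View pics/w1.png

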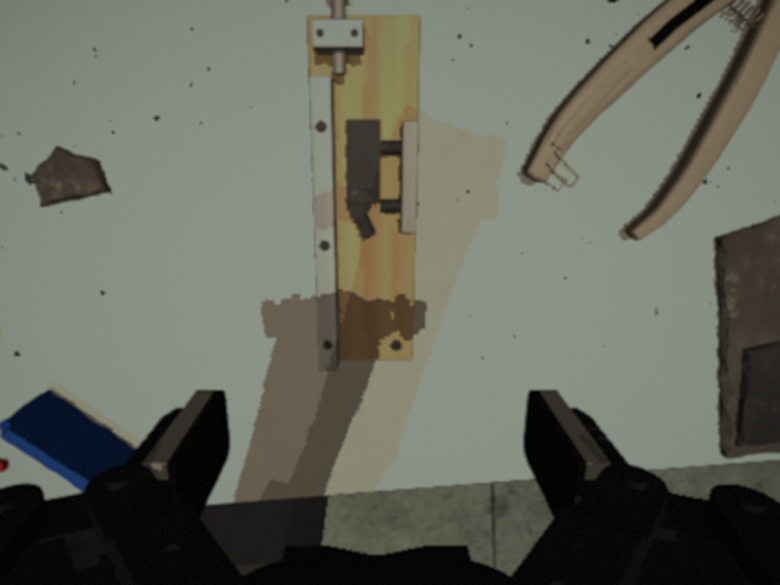

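The wrist view shows the plate corners at about (307,15), (420,15) and (412,360), the fence face edge from (331,76) to (338,370), and the screw tip at about (340,74). I'll fit the jig pose from these edges.

Run:
```python
from h import *
o,c=np.load("w1.npy",allow_pickle=True); f=c["frame"]; s=512/780
sat=cv2.cvtColor(f,cv2.COLOR_RGB2HSV)[:,:,1].astype(float)
def edge(rows,x0,x1,z,sign):
    P=[]
    for y in rows:
        g=cv2.GaussianBlur(sat[y:y+1,x0:x1],(3,1),0)[0]; d=np.diff(g)*sign; k=int(d.argmax())
        if d[k]>15:
            a=d[max(k-1,0):k+2]; P.append((x0+max(k-1,0)+0.5+(a.clip(0)*np.arange(len(a))).sum()/a.clip(0).sum(),y))
    W=ray(c,P,z,o)[:,:2]; l=cv2.fitLine(W.astype(np.float32),cv2.DIST_HUBER,0,.0005,.0005).ravel()
    if l[0]<0:l[:2]*=-1
    r=(W-l[2:])@np.array([-l[1],l[0]]); print(len(P),"ang",np.degrees(np.arctan2(l[1],l[0])),"rms",r.std()*1000); return l
R=edge(range(14,232),262,282,0.010,-1)   # plate right edge y=-60
F=edge(list(range(54,75))+list(range(165,185)),212,230,0.034,1) # fence face y=+6
a=np.arctan2(R[1],R[0])
n=np.array([-np.sin(a),np.cos(a)]); u=np.array([np.cos(a),np.sin(a)])
print("face->right edge distance (66):",((F[2:]-R[2:])@n)*1000)
for nm,p,z in [("farR",(420,15),.01),("nearR",(412,360),.01),("farL",(307,15),.01),("fenceNear",(338,370),.034),("fenceFar",(331,76),.034),("blockfar",(362,18),.044),("blocknear",(362,54),.044),("tip",(340,74),.029)]:
    W=ray(c,np.array(p)*s-0.25,z,o)[0,:2]; print(nm,np.round(W*1000,1),"u",round(W@u*1000,1),"n",round(W@n*1000,1))
np.save("ang.npy",a)
```

```text
201 ang -5.062966 rms 5.318305978913225
41 ang -5.209251 rms 0.0947567846486538
face->right edge distance (66): 63.847885
farR [ 678.5 -326.8] u 704.7 n -265.7
nearR [ 401. -301.] u 426.0 n -264.5
farL [ 686.2 -243.1] u 705.0 n -181.6
fenceNear [ 408.3 -236.1] u 427.5 n -199.2
fenceFar [ 640.  -257.6] u 660.3 n -200.1
blockfar [ 673.2 -283.8] u 695.6 n -223.3
blocknear [ 650.8 -281.5] u 673.1 n -223.0
tip [ 641.4 -264. ] u 662.2 n -206.4
```

>>> play_rows(hand=[-1, -1, -1, -1, -1, -1, -1, -1, -1, -1], slide=[[-0.026, -0.2, 0.01], [-0.026, -0.2, 0.01], [-0.026, -0.2, 0.01], [-0.026, -0.2, 0.01], [-0.026, -0.2, 0.01], [-0.026, -0.2, 0.01], [-0.026, -0.2, 0.01], [-0.026, -0.2, 0.01], [-0.026, -0.2, 0.01], [-0.026, -0.2, 0.01]], dr=[[0, 0, 0], [0, 0, 0], [0, 0, 0], [0, 0, 0], [0, 0, 0], [0, 0, 0], [0, 0, 0], [0, 0, 0], [0, 0, 0], [0, 0, 0]])

```text
time_s: 2.32
eef_pos: [0.4969, 0.1273, 0.2713]
eef_rot: [0.999, -0.042, 0.0, 0.0]
wrist_force: [1.7, -0.6, -0.6]
opening: 0.0856
grasp_force: 0.0
```

>>> play_rows(hand=[-0.5, -0.5, -0.5, -0.5], slide=[[-0.026, -0.2, 0], [0, -0.08, 0], [0, 0, 0], [0, 0, 0]], dr=[[0, 0, 0], [0, 0, 0.084], [0, 0, 0], [0, 0, 0]])

```text
time_s: 2.65
eef_pos: [0.4969, 0.1824, 0.271]
eef_rot: [0.998, -0.063, -0.0, 0.0]
wrist_force: [0.7, 0.1, -1.0]
opening: 0.0637
grasp_force: 0.0
```

Run:
```python
from h import *
o=get_obs(); c=read_camera("wrist"); np.save("w2.npy",(o,c),allow_pickle=True)
M=Ro.from_quat(o["eef_rot"]).as_matrix()
print(o["time_s"],np.round(o["eef_pos"],4),np.degrees(np.arctan2(M[1,0],M[0,0])),o["opening"])
cv2.imwrite("pics/w2.png",cv2.resize(c["frame"],(780,585),interpolation=cv2.INTER_CUBIC)[:,:,::-1])
```

```text
2.65 [0.4969 0.1824 0.271 ] -7.170114247341157 0.06372562820007882
```

View pics/w2.png

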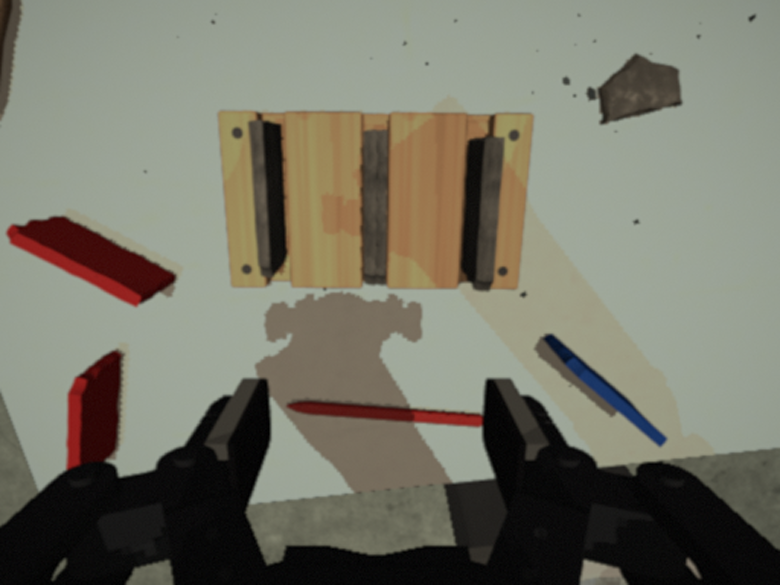

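The wrist view shows the three slate tops at roughly columns 252–268 (left), 363–388 (middle) and 484–503 (right). I'll get the edges from the intensity profiles.

Run:
```python
from h import *
o,c=np.load("w2.npy",allow_pickle=True); g=cv2.cvtColor(c["frame"],cv2.COLOR_RGB2GRAY)
for y in (100,130,160):
    for a,b in((160,192),(232,262),(300,336)): print(y,a,g[y-2:y+3,a:b].mean(0).astype(int).tolist())
hsv=cv2.cvtColor(c["frame"],cv2.COLOR_RGB2HSV)
s=512/780
for nm,p in [("fl",(219,111)),("fr",(532,113)),("nr",(519,289)),("nl",(232,287))]:
    print(nm,np.round(ray(c,np.array(p)*s-.25,.032,o)[0,:2]*1000,1))
W=ray(c,[(246,y) for y in (88,182)],.082,o); print(np.round(W*1000,1))
for y in(100,130,160): print(y,[np.round(ray(c,(x,y),.082,o)[0,:2]*1000,1).tolist() for x in (160,192,232,262,300,336)])
```

```text
100 160 [133, 136, 137, 133, 111, 82, 68, 65, 68, 73, 76, 79, 71, 46, 22, 14, 15, 14, 18, 16, 16, 15, 13, 11, 26, 64, 101, 115, 125, 132, 135, 136]
100 232 [134, 137, 136, 131, 109, 75, 61, 67, 70, 66, 64, 67, 71, 75, 76, 68, 63, 63, 68, 71, 75, 75, 69, 86, 109, 121, 124, 125, 125, 125]
100 300 [121, 124, 124, 121, 110, 83, 49, 24, 15, 13, 13, 13, 14, 14, 13, 13, 18, 37, 54, 59, 57, 56, 60, 64, 67, 66, 65, 65, 66, 71, 97, 131, 145, 146, 146, 145]
130 160 [137, 136, 138, 141, 142, 136, 112, 87, 79, 80, 84, 89, 92, 89, 72, 44, 21, 17, 18, 17, 18, 18, 16, 16, 14, 20, 52, 89, 104, 119, 131, 137]
130 232 [130, 132, 132, 125, 109, 78, 60, 63, 68, 70, 73, 73, 76, 77, 73, 67, 70, 73, 75, 77, 77, 70, 68, 94, 116, 124, 125, 127, 127, 126]
130 300 [125, 124, 115, 96, 69, 40, 18, 14, 13, 14, 14, 15, 15, 16, 20, 37, 59, 66, 68, 69, 69, 70, 71, 72, 70, 70, 72, 86, 110, 123, 126, 128, 128, 127, 125, 124]
160 160 [143, 141, 138, 139, 139, 141, 143, 139, 115, 86, 72, 73, 77, 80, 83, 80, 59, 30, 16, 15, 15, 14, 14, 16, 14, 13, 12, 46, 87, 104, 118, 131]
160 232 [136, 138, 138, 136, 120, 88, 65, 61, 63, 62, 62, 62, 65, 69, 65, 57, 58, 61, 64, 67, 69, 68, 84, 107, 120, 125, 126, 127, 126, 124]
160 300 [122, 107, 77, 41, 17, 11, 12, 14, 15, 16, 16, 15, 21, 38, 55, 61, 61, 61, 62, 62, 65, 68, 66, 63, 69, 89, 115, 126, 129, 131, 130, 128, 126, 126, 127, 128]
fl [609.1 278.3]
fr [580.1  59.2]
nr [451.7  73.9]
nl [481.5 296. ]
[[578.7 171.   82. ]
 [487.7 182.6  82. ]]
100 [[578.2, 253.9], [574.4, 223.6], [569.6, 185.7], [566.0, 157.2], [561.4, 121.2], [557.1, 87.0]]
130 [[550.5, 259.6], [546.5, 228.5], [541.6, 189.6], [537.9, 160.4], [533.2, 123.4], [528.8, 88.4]]
160 [[521.2, 265.6], [517.2, 233.6], [512.1, 193.7], [508.3, 163.7], [503.5, 125.7], [499.0, 89.8]]
```

The right slate looks like about 12 mm, the left 9 and the middle 15. I'll pinch the right one first.

>>> play_rows(hand=[-0.5, -0.5, -0.5, -0.5, -0.5, -0.5, -0.5, -0.5, -0.5, -0.5], slide=[[0.067, 0.19, 0], [0.067, 0.19, 0], [0, 0, 0.187], [0, 0, 0.187], [0, 0, 0.187], [0, 0, 0.187], [0, 0, 0.187], [0, 0, 0.12], [0, 0, 0.065], [0, 0, 0]], dr=[[0, 0, 0], [0, 0, 0], [0, 0, 0], [0, 0, 0], [0, 0, 0], [0, 0, 0], [0, 0, 0], [0, 0, 0], [0, 0, 0], [0, 0, 0]])

```text
time_s: 3.53
eef_pos: [0.5116, 0.1, 0.0444]
eef_rot: [0.998, -0.066, -0.003, 0.001]
wrist_force: [-0.4, 0.1, 0.9]
opening: 0.0638
grasp_force: 0.0
```

>>> play_rows(hand=[0.3, 0.4, 0.5, 0.6, 0.7, 0.8, 0.8, 0.8], slide=[[0, 0, 0], [0, 0, 0], [0, 0, 0], [0, 0, 0], [0, 0, 0], [0, 0, 0], [0, 0, 0], [0, 0, 0]], dr=[[0, 0, 0], [0, 0, 0], [0, 0, 0], [0, 0, 0], [0, 0, 0], [0, 0, 0], [0, 0, 0], [0, 0, 0]], grip_force=20)

```text
time_s: 4.2
eef_pos: [0.5148, 0.1034, 0.0482]
eef_rot: [0.998, -0.065, 0.001, -0.0]
wrist_force: [-1.5, 0.5, 7.5]
opening: 0.0116
grasp_force: 24.6
```

Opening is 11.6 mm, so this is the 12 mm slate. I'll lift it.

>>> play_rows(hand=[1, 1, 1, 1, 1, 1, 1, 1, 1, 1], slide=[[0, 0, 0], [0, 0, 0], [0, 0, -0.05], [0, 0, -0.08], [0, 0, -0.1], [0, 0, -0.1], [0, 0, -0.1], [0, 0, -0.1], [0, 0, -0.07], [0, 0, 0]], dr=[[0, 0, 0], [0, 0, 0], [0, 0, 0], [0, 0, 0], [0, 0, 0], [0, 0, 0], [0, 0, 0], [0, 0, 0], [0, 0, 0], [0, 0, 0]], grip_force=30)

```text
time_s: 5.03
eef_pos: [0.5154, 0.1033, 0.1704]
eef_rot: [0.998, -0.065, 0.002, -0.001]
wrist_force: [0.2, -0.5, -1.5]
opening: 0.0118
grasp_force: 29.6
```

Run:
```python
from h import *
o=get_obs(); c=read_camera("side"); cw=read_camera("wrist")
M=Ro.from_quat(o["eef_rot"]).as_matrix()
print(o["time_s"],np.round(o["eef_pos"],4),np.degrees(np.arctan2(M[1,0],M[0,0])),np.round(M[:,2],3),o["opening"],np.round(o["wrist_force"],1))
f=cv2.resize(c["frame"][130:290,150:370],None,fx=1.8,fy=1.8,interpolation=cv2.INTER_CUBIC); w=cv2.resize(cw["frame"],(384,288))
out=np.zeros((300,800,3),np.uint8); out[:288,:396]=f[:,:396]; out[:288,400:784]=w
cv2.imwrite("pics/lift.png",out[:,:,::-1])
```

```text
5.0333 [0.5154 0.1033 0.1704] -7.465191974300871 [ 0.005  0.001 -1.   ] 0.011764686298418894 [ 0.2 -0.5 -1.5]
```

View pics/lift.png

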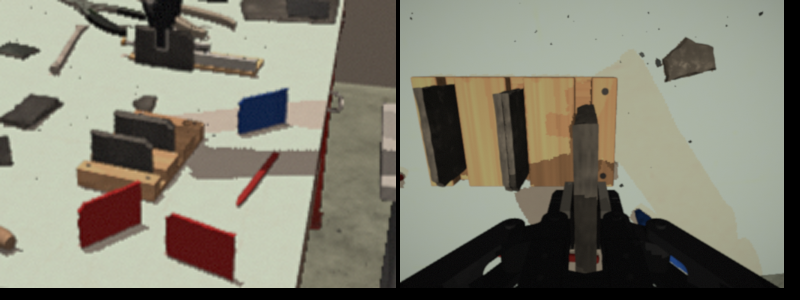

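The slate is held level in the fingers and the other two are still in their grooves. Next I'll work out where the slate sits in the grip and the transfer.

```bash
cat >> h.py <<'E'
A=np.radians(-5.2); JO=np.array([.5452,-.2548]); JR=np.array([[np.cos(A),-np.sin(A)],[np.sin(A),np.cos(A)]])
def st():
    o=get_obs(); M=Ro.from_quat(o["eef_rot"]).as_matrix(); j=JR.T@(o["eef_pos"][:2]-JO)*1000
    F=o["wrist_force"]; print("t",round(float(o["time_s"]),2),"jigxy",np.round(j,2),"z",round(o["eef_pos"][2]*1000,2),"ang",round(np.degrees(np.arctan2(M[1,0],M[0,0])),2),"tilt",np.round(M[:2,2],4),"Fjig",np.round(JR.T@F[:2],1),round(F[2],1),"mom",np.round(o["moment"],2),"open",round(o["opening"]*1000,2),"grip",round(float(o["grasp_force"]),1))
    return o,M
E
python3 - <<'E'
from h import *
o,M=st(); c=read_camera("wrist")
g=c["frame"].astype(int).sum(2)//3
print("col249 rows130-185",g[130:190,247:252].mean(1).astype(int).tolist())
print("row175 cols 225-275",g[172:178,225:276].mean(0).astype(int).tolist())
for L in (46,49,52,55,58):
  for z in(-.034,): print(L,np.round(proj(c,np.array(o["eef_pos"])+M@[L/1000,0,z],o),1), np.round(proj(c,np.array(o["eef_pos"])+M@[L/1000,0,z+.07],o),1))
b=JO+JR@[-.082,-.003]; d=M.T@(np.r_[b,0.06]-o["eef_pos"]); print("delta tool to bay y-3 z.06",np.round(d,4))
E
```

```text
t 5.13 jigxy [-63.83 353.29] z 167.38 ang -7.46 tilt [ 0.0002 -0.0002] Fjig [-0.7  0. ] -2.6 mom [-0.01  0.06  0.01] open 11.95 grip 29.6
col249 rows130-185 [119, 120, 120, 119, 118, 117, 116, 116, 105, 69, 39, 32, 31, 31, 31, 33, 35, 35, 35, 34, 32, 33, 32, 33, 33, 33, 35, 36, 35, 35, 36, 37, 38, 41, 50, 65, 72, 73, 73, 73, 73, 73, 73, 72, 72, 73, 73, 72, 73, 72, 72, 73, 72, 72, 72, 72, 72, 72, 72, 71]
row175 cols 225-275 [87, 70, 67, 66, 65, 64, 64, 64, 64, 63, 64, 63, 64, 65, 65, 65, 65, 65, 65, 66, 68, 70, 72, 74, 73, 72, 71, 69, 67, 66, 67, 69, 71, 73, 74, 73, 72, 71, 72, 88, 114, 126, 129, 130, 130, 130, 128, 127, 126, 127, 128]
46 [[242.2 188.7]] [[243.8 153.8]]
49 [[242.2 180. ]] [[243.8 148.2]]
52 [[242.1 171.3]] [[243.8 142.6]]
55 [[242.1 162.3]] [[243.8 136.9]]
58 [[242.  153.3]] [[243.7 131.2]]
delta tool to bay y-3 z.06 [-0.0042  0.3567  0.1074]
```

>>> play_rows(hand=[1, 1, 1, 1, 1, 1, 1, 1, 1, 1], slide=[[0, 0, 0], [-0.012, 0.12, 0], [-0.012, 0.195, 0], [-0.012, 0.195, 0], [-0.012, 0.195, 0], [-0.012, 0.195, 0], [-0.012, 0.195, 0], [-0.012, 0.195, 0], [-0.012, 0.195, 0], [-0.005, 0.195, 0]], dr=[[0, 0, -0.079], [0, 0, 0], [0, 0, 0], [0, 0, 0], [0, 0, 0], [0, 0, 0], [0, 0, 0], [0, 0, 0], [0, 0, 0], [0, 0, 0]])

```text
time_s: 6.02
eef_pos: [0.4614, -0.2312, 0.1659]
eef_rot: [0.999, -0.045, -0.001, -0.0]
wrist_force: [0.5, -0.3, -1.5]
opening: 0.0114
grasp_force: 29.7
```

>>> play_rows(hand=[1, 1, 1, 1, 1, 1, 1, 1, 1], slide=[[0, 0.1, 0], [0, 0, 0], [0, 0, 0.08], [0, 0, 0.12], [0, 0, 0.12], [0, 0, 0.1], [0, 0, 0.06], [0, 0, 0], [0, 0, 0]], dr=[[0, 0, 0], [0, 0, 0], [0, 0, 0], [0, 0, 0], [0, 0, 0], [0, 0, 0], [0, 0, 0], [0, 0, 0], [0, 0, 0]])

```text
time_s: 6.77
eef_pos: [0.461, -0.2491, 0.0707]
eef_rot: [0.999, -0.045, -0.001, -0.0]
wrist_force: [0.2, 0.1, -1.9]
opening: 0.0116
grasp_force: 29.7
```

Run:
```python
from h import *
o,M=st(); c=read_camera("wrist")
# predicted fence face and plate edges
P=lambda x,y,z: np.r_[JO+JR@[x/1000,y/1000],z/1000]
print(np.round(proj(c,[P(95,6,34),P(0,6,34),P(140,-60,10),P(0,-60,10),P(0,-4,34),P(65,-4,34)],o)/512*780,0).tolist())
cv2.imwrite("pics/bay.png",cv2.resize(c["frame"],(780,585),interpolation=cv2.INTER_CUBIC)[:,:,::-1])
```

```text
t 6.77 jigxy [-84.33  -1.91] z 70.66 ang -5.17 tilt [-0.0018  0.001 ] Fjig [0.2 0.1] -1.9 mom [-0.02  0.   -0.04] open 11.6 grip 29.7
[[342.0, -245.0], [347.0, 119.0], [567.0, -379.0], [526.0, 122.0], [377.0, 119.0], [378.0, -115.0]]
```

View pics/bay.png

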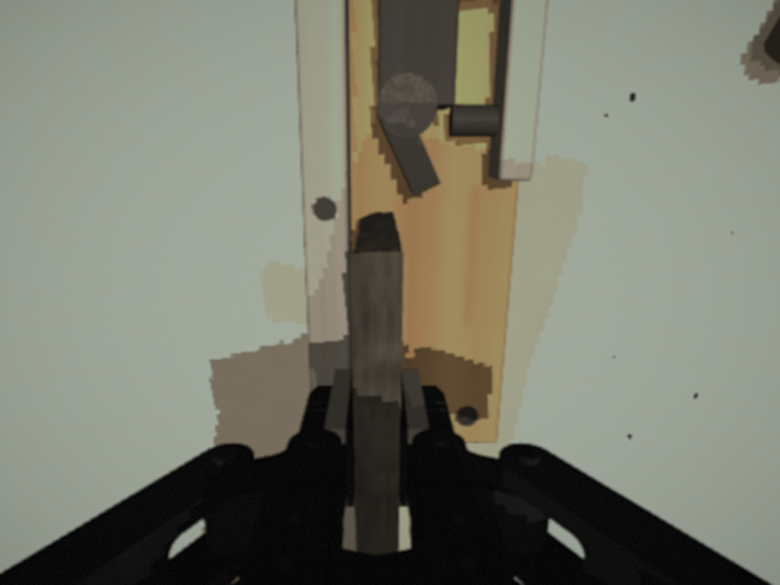

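The fence face at column 349 and the jaw face at 380 agree with predictions of 347 and 377, and the slate hangs just clear of the fence. I'll lower it and feel for the plate.

>>> play_rows(hand=[1, 1, 1, 1, 1, 1, 1], slide=[[0, 0, 0.05], [0, 0, 0.04], [0, 0, 0.015], [0, 0, 0.01], [0, 0, 0], [0, 0, 0], [0, 0, 0]], dr=[[0, 0, 0], [0, 0, 0], [0, 0, 0], [0, 0, 0], [0, 0, 0], [0, 0, 0], [0, 0, 0]])

```text
time_s: 7.4
eef_pos: [0.4618, -0.2498, 0.0485]
eef_rot: [0.999, -0.045, 0.0, 0.0]
wrist_force: [-0.7, 0.3, -1.9]
opening: 0.0117
grasp_force: 29.8
```

>>> play_rows(hand=[1, 1, 1], slide=[[0, 0, 0.005], [0, 0, 0], [0, 0, 0]], dr=[[0, 0, 0], [0, 0, 0], [0, 0, 0]])

```text
time_s: 7.65
eef_pos: [0.4616, -0.2498, 0.0474]
eef_rot: [0.999, -0.045, 0.0, 0.0]
wrist_force: [0.4, -0.5, -2.2]
opening: 0.0118
grasp_force: 29.8
```

```bash
python3 -c "
from h import *
st()"
```

```text
t 7.65 jigxy [-83.73  -2.58] z 47.37 ang -5.2 tilt [ 0.0001 -0.0001] Fjig [ 0.4 -0.4] -2.2 mom [-0.01 -0.04 -0.01] open 11.79 grip 29.8
```

>>> play_rows(hand=[1, 1, 1], slide=[[0, 0, 0.005], [0, 0, 0], [0, 0, 0]], dr=[[0, 0, 0], [0, 0, 0], [0, 0, 0]])

```text
time_s: 7.9
eef_pos: [0.4617, -0.2498, 0.0463]
eef_rot: [0.999, -0.045, 0.0, 0.0]
wrist_force: [-0.0, 1.0, -0.5]
opening: 0.0111
grasp_force: 29.9
```

>>> play_rows(hand=[1, 1, 1], slide=[[0, 0, 0.004], [0, 0, 0], [0, 0, 0]], dr=[[0, 0, 0], [0, 0, 0], [0, 0, 0]])

```text
time_s: 8.15
eef_pos: [0.4617, -0.2498, 0.0463]
eef_rot: [0.999, -0.045, 0.0, 0.0]
wrist_force: [-3.1, 1.6, 8.4]
opening: 0.0118
grasp_force: 31.3
```

Plate contact is felt. I'll ease off, then feel for the fence.

>>> play_rows(hand=[1, 1, 1], slide=[[0, 0, -0.004], [0, 0, 0], [0, 0, 0]], dr=[[0, 0, 0], [0, 0, 0], [0, 0, 0]])

```text
time_s: 8.4
eef_pos: [0.4615, -0.2497, 0.0463]
eef_rot: [0.999, -0.045, -0.0, -0.0]
wrist_force: [-0.5, 0.1, 1.2]
opening: 0.0117
grasp_force: 30.2
```

>>> play_rows(hand=[1, 1, 1, 1], slide=[[0, -0.005, 0], [0, -0.004, 0], [0, 0, 0], [0, 0, 0]], dr=[[0, 0, 0], [0, 0, 0], [0, 0, 0], [0, 0, 0]])

```text
time_s: 8.73
eef_pos: [0.4619, -0.2479, 0.0463]
eef_rot: [0.999, -0.045, 0.0, 0.0]
wrist_force: [0.6, -0.4, 0.0]
opening: 0.0111
grasp_force: 30.1
```

```bash
python3 -c "
from h import *
st()"
```

```text
t 8.73 jigxy [-83.59  -0.66] z 46.3 ang -5.18 tilt [ 0.0003 -0.0001] Fjig [ 0.6 -0.4] 0.0 mom [-0.05 -0.14  0.04] open 11.12 grip 30.1
```

Still free of the fence at y ≈ -0.7 mm. I'll keep going in small steps.

>>> play_rows(hand=[1, 1, 1], slide=[[0, -0.003, 0], [0, 0, 0], [0, 0, 0]], dr=[[0, 0, 0], [0, 0, 0], [0, 0, 0]])

```text
time_s: 8.98
eef_pos: [0.4619, -0.2473, 0.0463]
eef_rot: [0.999, -0.045, 0.0, 0.0]
wrist_force: [0.1, -0.6, -0.5]
opening: 0.0115
grasp_force: 30.1
```

>>> play_rows(hand=[1, 1, 1], slide=[[0, -0.003, 0], [0, 0, 0], [0, 0, 0]], dr=[[0, 0, 0], [0, 0, 0], [0, 0, 0]])

```text
time_s: 9.23
eef_pos: [0.4619, -0.2467, 0.0463]
eef_rot: [0.999, -0.045, 0.0, 0.0]
wrist_force: [-0.0, -0.5, 0.6]
opening: 0.0115
grasp_force: 30.1
```

```bash
python3 -c "
from h import *
st()"
```

```text
t 9.23 jigxy [-83.71   0.53] z 46.3 ang -5.19 tilt [ 0.0001 -0.    ] Fjig [ 0.  -0.5] 0.6 mom [-0.09 -0.16 -0.01] open 11.46 grip 30.1
```

>>> play_rows(hand=[1, 1, 1], slide=[[0, -0.003, 0], [0, 0, 0], [0, 0, 0]], dr=[[0, 0, 0], [0, 0, 0], [0, 0, 0]])

```text
time_s: 9.48
eef_pos: [0.4618, -0.2461, 0.0463]
eef_rot: [0.999, -0.045, -0.0, -0.0]
wrist_force: [-0.8, -0.3, 0.7]
opening: 0.0112
grasp_force: 30.1
```

>>> play_rows(hand=[1, 1, 1], slide=[[0, -0.002, 0], [0, 0, 0], [0, 0, 0]], dr=[[0, 0, 0], [0, 0, 0], [0, 0, 0]])

```text
time_s: 9.73
eef_pos: [0.4619, -0.2458, 0.0463]
eef_rot: [0.999, -0.045, -0.0, 0.0]
wrist_force: [0.3, -1.1, 1.3]
opening: 0.0117
grasp_force: 30.2
```

```bash
python3 -c "
from h import *
st()"
```

```text
t 9.73 jigxy [-83.79   1.45] z 46.3 ang -5.2 tilt [-0. -0.] Fjig [ 0.4 -1.1] 1.3 mom [-0.1  -0.1  -0.03] open 11.68 grip 30.2
```

>>> play_rows(hand=[1, 1, 1], slide=[[0, -0.003, 0], [0, 0, 0], [0, 0, 0]], dr=[[0, 0, 0], [0, 0, 0], [0, 0, 0]])

```text
time_s: 9.98
eef_pos: [0.462, -0.2451, 0.0463]
eef_rot: [0.999, -0.045, 0.0, 0.0]
wrist_force: [-0.3, -0.6, -0.2]
opening: 0.0118
grasp_force: 30.2
```

>>> play_rows(hand=[1, 1, 1], slide=[[0, -0.003, 0], [0, 0, 0], [0, 0, 0]], dr=[[0, 0, 0], [0, 0, 0], [0, 0, 0]])

```text
time_s: 10.23
eef_pos: [0.462, -0.2449, 0.0463]
eef_rot: [0.999, -0.046, 0.0, 0.0]
wrist_force: [-0.6, -1.3, 0.6]
opening: 0.0115
grasp_force: 30.1
```

```bash
python3 -c "
from h import *
st()"
```

```text
t 10.23 jigxy [-83.76   2.3 ] z 46.32 ang -5.22 tilt [ 0.0001 -0.0004] Fjig [-0.5 -1.3] 0.6 mom [-0.54 -0.08 -0.15] open 11.48 grip 30.1
```

The moment jump shows the fence is touched at a TCP jig y of about 2.2 mm. I'll back off a hair and slide to the jaw's lead-in.

>>> play_rows(hand=[1, 1, 1, 1, 1, 1, 1, 1, 1], slide=[[0, 0.003, 0], [0.01, 0, 0], [0.015, 0, 0], [0.02, 0, 0], [0.02, 0, 0], [0.02, 0, 0], [0.015, 0, 0], [0, 0, 0], [0, 0, 0]], dr=[[0, 0, 0], [0, 0, 0], [0, 0, 0], [0, 0, 0], [0, 0, 0], [0, 0, 0], [0, 0, 0], [0, 0, 0], [0, 0, 0]])

```text
time_s: 10.98
eef_pos: [0.4829, -0.247, 0.0463]
eef_rot: [0.999, -0.045, 0.001, 0.0]
wrist_force: [1.8, -0.5, 0.2]
opening: 0.0116
grasp_force: 30.1
```

```bash
python3 -c "
from h import *
st()"
```

```text
t 10.98 jigxy [-62.77   2.16] z 46.28 ang -5.18 tilt [ 0.0016 -0.0003] Fjig [ 1.9 -0.4] 0.2 mom [-0.24 -0.22  0.01] open 11.58 grip 30.1
```

Now the entry, slowly.

>>> play_rows(hand=[1, 1, 1, 1, 1, 1, 1, 1, 1, 1], slide=[[0.008, 0, 0], [0.008, 0, 0], [0.008, 0, 0], [0.008, 0, 0], [0.008, 0, 0], [0.008, 0, 0], [0.008, 0, 0], [0.008, 0, 0], [0, 0, 0], [0, 0, 0]], dr=[[0, 0, 0], [0, 0, 0], [0, 0, 0], [0, 0, 0], [0, 0, 0], [0, 0, 0], [0, 0, 0], [0, 0, 0], [0, 0, 0], [0, 0, 0]])

```text
time_s: 11.82
eef_pos: [0.4922, -0.2478, 0.0464]
eef_rot: [0.999, -0.046, -0.002, -0.0]
wrist_force: [-9.0, 1.2, 13.7]
opening: 0.0116
grasp_force: 32.2
```

```bash
python3 -c "
from h import *
st()"
```

```text
t 11.82 jigxy [-53.45   2.13] z 46.39 ang -5.22 tilt [-0.0049  0.0009] Fjig [-9.1  0.4] 13.7 mom [0.3  1.69 0.07] open 11.59 grip 32.2
```

>>> play_rows(hand=[1, 1, 1, 1], slide=[[0, 0, -0.004], [0, 0, 0], [0, 0, 0], [0, 0, 0]], dr=[[0, 0, 0], [0, 0, 0], [0, 0, 0], [0, 0, 0]])

```text
time_s: 12.15
eef_pos: [0.4923, -0.2478, 0.0465]
eef_rot: [0.999, -0.046, -0.002, -0.0]
wrist_force: [-7.0, 1.0, 6.9]
opening: 0.0118
grasp_force: 31.0
```

```bash
python3 -c "
from h import *
o,M=st(); c=read_camera('wrist')
cv2.imwrite('pics/entry.png',cv2.resize(c['frame'][:300],(780,457),interpolation=cv2.INTER_CUBIC)[:,:,::-1])"
```

```text
t 12.15 jigxy [-53.33   2.14] z 46.54 ang -5.22 tilt [-0.0046  0.001 ] Fjig [-7.   0.4] 6.9 mom [0.09 1.27 0.01] open 11.79 grip 31.0
```

View pics/entry.png

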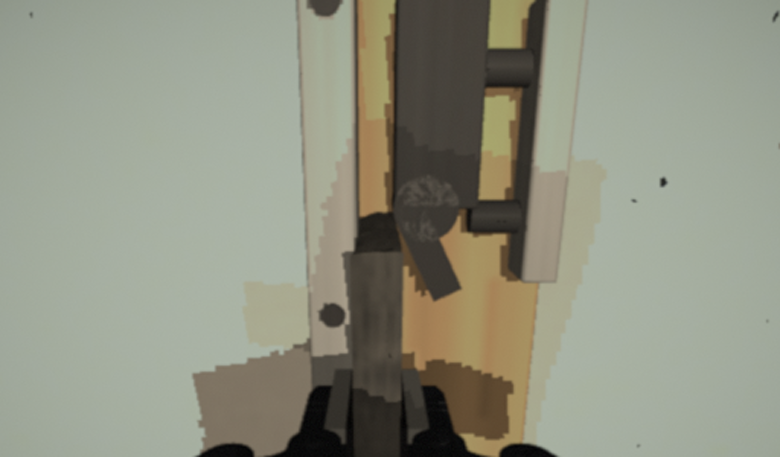

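The slate is at the rounded jaw entry, lined up with the fence. I'll ease z a little more and push on gently.

>>> play_rows(hand=[1, 1, 1, 1, 1, 1], slide=[[0, 0, -0.003], [0.005, 0, 0], [0.005, 0, 0], [0.005, 0, 0], [0, 0, 0], [0, 0, 0]], dr=[[0, 0, 0], [0, 0, 0], [0, 0, 0], [0, 0, 0], [0, 0, 0], [0, 0, 0]])

```text
time_s: 12.7
eef_pos: [0.4955, -0.2481, 0.0467]
eef_rot: [0.999, -0.045, -0.002, -0.0]
wrist_force: [-4.9, -1.1, -1.4]
opening: 0.0118
grasp_force: 30.0
```

```bash
python3 -c "
from h import *
st()"
```

```text
t 12.7 jigxy [-50.06   2.17] z 46.69 ang -5.21 tilt [-0.0042  0.001 ] Fjig [-4.8 -1.5] -1.4 mom [-0.09  1.14 -0.07] open 11.79 grip 30.0
```

>>> play_rows(hand=[1, 1, 1, 1, 1, 1, 1, 1, 1, 1], slide=[[0.01, 0, 0], [0.01, 0, 0], [0.01, 0, 0], [0.01, 0, 0], [0.01, 0, 0], [0.01, 0, 0], [0.01, 0, 0], [0.01, 0, 0], [0.01, 0, 0], [0.01, 0, 0]], dr=[[0, 0, 0], [0, 0, 0], [0, 0, 0], [0, 0, 0], [0, 0, 0], [0, 0, 0], [0, 0, 0], [0, 0, 0], [0, 0, 0], [0, 0, 0]])

```text
time_s: 13.53
eef_pos: [0.5178, -0.2501, 0.0477]
eef_rot: [0.999, -0.045, 0.0, -0.0]
wrist_force: [-4.6, 0.4, -0.8]
opening: 0.012
grasp_force: 29.8
```

```bash
python3 -c "
from h import *
st()"
```

```text
t 13.53 jigxy [-27.72   2.16] z 47.71 ang -5.19 tilt [0.0001 0.0001] Fjig [-4.6 -0. ] -0.8 mom [-0.01  1.09 -0.13] open 11.96 grip 29.8
```

>>> play_rows(hand=[1, 1, 1, 1, 1, 1, 1, 1, 1, 1], slide=[[0.01, 0, 0.001], [0.01, 0, 0.001], [0.01, 0, 0.001], [0.01, 0, 0.001], [0.01, 0, 0], [0.01, 0, 0], [0.01, 0, 0], [0.01, 0, 0], [0.01, 0, 0], [0.01, 0, 0]], dr=[[0, 0, 0], [0, 0, 0], [0, 0, 0], [0, 0, 0], [0, 0, 0], [0, 0, 0], [0, 0, 0], [0, 0, 0], [0, 0, 0], [0, 0, 0]])

```text
time_s: 14.37
eef_pos: [0.5376, -0.252, 0.0469]
eef_rot: [0.999, -0.045, -0.0, -0.0]
wrist_force: [-4.9, 0.1, -1.6]
opening: 0.0116
grasp_force: 29.8
```

>>> play_rows(hand=[1, 1, 1, 1, 1, 1, 1, 1, 1, 1], slide=[[0.01, 0, 0], [0.01, 0, 0], [0.01, 0, 0], [0.01, 0, 0], [0.01, 0, 0], [0.01, 0, 0], [0.01, 0, 0], [0.01, 0, 0], [0.01, 0, 0], [0.01, 0, 0]], dr=[[0, 0, 0], [0, 0, 0], [0, 0, 0], [0, 0, 0], [0, 0, 0], [0, 0, 0], [0, 0, 0], [0, 0, 0], [0, 0, 0], [0, 0, 0]])

```text
time_s: 15.2
eef_pos: [0.5575, -0.2538, 0.0469]
eef_rot: [0.999, -0.045, -0.0, 0.0]
wrist_force: [-4.4, -0.0, -2.0]
opening: 0.0117
grasp_force: 29.8
```

```bash
python3 -c "
from h import *
o,M=st(); c=read_camera('wrist')
cv2.imwrite('pics/near.png',cv2.resize(c['frame'][:300],(780,457),interpolation=cv2.INTER_CUBIC)[:,:,::-1])"
```

```text
t 15.2 jigxy [12.18  2.1 ] z 46.86 ang -5.19 tilt [-0.0001 -0.    ] Fjig [-4.4 -0.4] -2.0 mom [ 0.04  0.99 -0.08] open 11.69 grip 29.8
```

View pics/near.png

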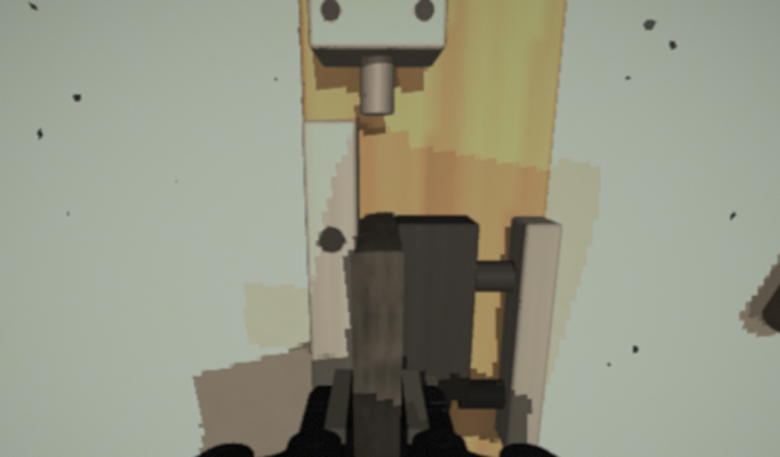

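The slate is under the jaw. The screw tip shows at about (377,114) and the fence end at row 121. I'll estimate the remaining gap.

Run:
```python
from h import *
o,M=st(); c=read_camera('wrist'); s=512/780
g=c["frame"].astype(int).sum(2)//3
print("tip col247 rows 60-90",g[60:90,246:250].mean(1).astype(int).tolist())
print("fence col218 rows 70-90",g[70:90,212:222].mean(1).astype(int).tolist())
for nm,p,z in (("tip",(377,114),.024),("tip",(377,114),.029),("tip",(377,114),.034),("fence",(330,121),.034),("slate bot",(380,213),.0107),("slate top",(380,251),.0807)):
    print(nm,z,np.round(JR.T@(ray(c,np.array(p)*s-.25,z,o)[0,:2]-JO)*1000,1))
```

```text
t 15.25 jigxy [12.66  2.11] z 46.91 ang -5.19 tilt [ 0.0005 -0.0001] Fjig [-2.9  0.1] -3.4 mom [ 0.01  0.88 -0.14] open 11.58 grip 29.7
tip col247 rows 60-90 [144, 143, 144, 144, 144, 143, 143, 144, 144, 144, 144, 144, 144, 142, 131, 100, 62, 70, 88, 92, 91, 91, 91, 91, 85, 73, 69, 69, 72, 95]
fence col218 rows 70-90 [139, 139, 139, 139, 140, 139, 139, 140, 139, 130, 121, 141, 155, 163, 167, 167, 167, 167, 167, 167]
tip 0.024 [98.   0.3]
tip 0.029 [97.7  0.3]
tip 0.034 [97.4  0.3]
fence 0.034 [95.5 13.9]
slate bot 0.0107 [66.2 -0.8]
slate top 0.0807 [66.8 -0.3]
```

The gap is about 31 mm. I'll go 24 mm, then feel.

>>> play_rows(hand=[1, 1, 1, 1, 1, 1, 1, 1, 1, 1], slide=[[0.012, 0, 0], [0.012, 0, 0], [0.014, 0, 0], [0.014, 0, 0], [0.014, 0, 0], [0.014, 0, 0], [0.014, 0, 0], [0.014, 0, 0], [0.008, 0, 0], [0.004, 0, 0]], dr=[[0, 0, 0], [0, 0, 0], [0, 0, 0], [0, 0, 0], [0, 0, 0], [0, 0, 0], [0, 0, 0], [0, 0, 0], [0, 0, 0], [0, 0, 0]])

```text
time_s: 16.13
eef_pos: [0.5815, -0.2561, 0.0469]
eef_rot: [0.999, -0.045, 0.0, 0.0]
wrist_force: [-4.3, -1.1, -2.3]
opening: 0.0114
grasp_force: 29.7
```

>>> play_rows(hand=[1, 1, 1, 1], slide=[[0.0025, 0, 0], [0.0025, 0, 0], [0.0025, 0, 0], [0.0025, 0, 0]], dr=[[0, 0, 0], [0, 0, 0], [0, 0, 0], [0, 0, 0]])

```text
time_s: 16.47
eef_pos: [0.5831, -0.2562, 0.0469]
eef_rot: [0.999, -0.045, -0.0, 0.0]
wrist_force: [-4.4, -0.3, -2.5]
opening: 0.0112
grasp_force: 29.7
```

```bash
python3 -c "
from h import *
st()"
```

```text
t 16.47 jigxy [37.92  2.02] z 46.86 ang -5.19 tilt [-0.0002 -0.    ] Fjig [-4.4 -0.7] -2.5 mom [-0.06  1.11 -0.11] open 11.23 grip 29.7
```

>>> play_rows(hand=[1, 1, 1, 1], slide=[[0.0025, 0, 0], [0.0025, 0, 0], [0.0025, 0, 0], [0.0025, 0, 0]], dr=[[0, 0, 0], [0, 0, 0], [0, 0, 0], [0, 0, 0]])

```text
time_s: 16.8
eef_pos: [0.5853, -0.2564, 0.0469]
eef_rot: [0.999, -0.045, -0.0, 0.0]
wrist_force: [-4.0, -0.3, -1.7]
opening: 0.0114
grasp_force: 29.7
```

>>> play_rows(hand=[1, 1, 1], slide=[[0.0025, 0, 0], [0.0025, 0, 0], [0.0025, 0, 0]], dr=[[0, 0, 0], [0, 0, 0], [0, 0, 0]])

```text
time_s: 17.05
eef_pos: [0.5868, -0.2565, 0.0469]
eef_rot: [0.999, -0.045, -0.0, 0.0]
wrist_force: [-4.3, -0.8, -0.7]
opening: 0.0116
grasp_force: 29.7
```

>>> play_rows(hand=[1, 1, 1], slide=[[0.0025, 0, 0], [0.0025, 0, 0], [0, 0, 0]], dr=[[0, 0, 0], [0, 0, 0], [0, 0, 0]])

```text
time_s: 17.3
eef_pos: [0.5878, -0.2567, 0.0469]
eef_rot: [0.999, -0.045, 0.0, 0.0]
wrist_force: [-4.7, -0.9, -2.3]
opening: 0.0117
grasp_force: 29.8
```

>>> play_rows(hand=[1, 1, 1], slide=[[0.0025, 0, 0], [0.0025, 0, 0], [0, 0, 0]], dr=[[0, 0, 0], [0, 0, 0], [0, 0, 0]])

```text
time_s: 17.55
eef_pos: [0.5878, -0.2567, 0.0469]
eef_rot: [0.999, -0.045, -0.001, -0.0]
wrist_force: [-6.8, 0.2, 1.2]
opening: 0.0113
grasp_force: 30.1
```

Contact: x has stalled and the force has risen to about 7 N. I'll press slightly more and hold.

>>> play_rows(hand=[1, 1, 1, 1], slide=[[0.0025, 0, 0], [0.0025, 0, 0], [0, 0, 0], [0, 0, 0]], dr=[[0, 0, 0], [0, 0, 0], [0, 0, 0], [0, 0, 0]])

```text
time_s: 17.88
eef_pos: [0.5879, -0.2567, 0.0468]
eef_rot: [0.999, -0.046, -0.002, -0.0]
wrist_force: [-9.9, 1.2, 2.8]
opening: 0.0115
grasp_force: 30.5
```

>>> play_rows(hand=[1, 1, 1, 1, 1, 1], slide=[[0, 0, 0], [0, 0, 0], [0, 0, 0], [-0.005, 0, 0], [-0.004, 0, 0], [0, 0, 0]], dr=[[0, 0, 0], [0, 0, 0], [0, 0, 0], [0, 0, 0], [0, 0, 0], [0, 0, 0]])

```text
time_s: 18.38
eef_pos: [0.5879, -0.2567, 0.0468]
eef_rot: [0.999, -0.045, 0.0, 0.0]
wrist_force: [-4.6, -1.0, -3.7]
opening: 0.0116
grasp_force: 29.8
```

>>> play_rows(hand=[0.6, 0.4, 0.2, 0, -0.2, -0.4, -0.4, -0.4], slide=[[0, 0, 0], [0, 0, 0], [0, 0, 0], [0, 0, 0], [0, 0, 0], [0, 0, 0], [0, 0, 0], [0, 0, 0]], dr=[[0, 0, 0], [0, 0, 0], [0, 0, 0], [0, 0, 0], [0, 0, 0], [0, 0, 0], [0, 0, 0], [0, 0, 0]])

```text
time_s: 19.05
eef_pos: [0.588, -0.2566, 0.0469]
eef_rot: [0.999, -0.045, 0.0, 0.0]
wrist_force: [-0.9, -0.9, 0.6]
opening: 0.0596
grasp_force: 0.0
```

>>> play_rows(hand=[-0.4, -0.4, -0.4, -0.4, -0.4, -0.4, -0.4, -0.4], slide=[[0, 0, -0.05], [0, 0, -0.1], [0, 0, -0.15], [0, 0, -0.15], [0, 0, -0.15], [0, 0, -0.1], [0, 0, 0], [0, 0, 0]], dr=[[0, 0, 0], [0, 0, 0], [0, 0, 0], [0, 0, 0], [0, 0, 0], [0, 0, 0], [0, 0, 0], [0, 0, 0]])

```text
time_s: 19.72
eef_pos: [0.5889, -0.257, 0.189]
eef_rot: [0.999, -0.045, 0.002, 0.001]
wrist_force: [0.9, -0.9, -1.0]
opening: 0.0594
grasp_force: 0.0
```

```bash
python3 -c "
from h import *
o,M=st(); c=read_camera('wrist')
cv2.imwrite('pics/final.png',cv2.resize(c['frame'],(780,585),interpolation=cv2.INTER_CUBIC)[:,:,::-1])"
```

```text
t 19.72 jigxy [43.67  1.79] z 189.0 ang -5.2 tilt [ 0.0032 -0.0013] Fjig [ 1.  -0.8] -1.0 mom [0.03 0.04 0.02] open 59.38 grip 0.0
```

View pics/final.png

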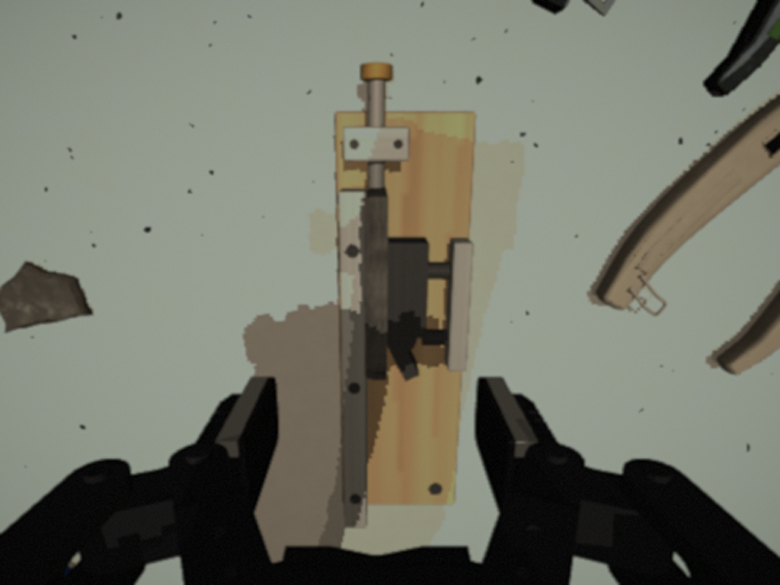

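The slate stands upright between jaw and fence, from about (375,190) to (375,375), touching the screw at about (377,188). The gripper is clear, so I'm handing in.

```bash
python3 -c "
from station import *
print(close_job())"
```

```text
the job is handed in; nothing more can be done
None
```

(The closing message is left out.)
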